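# Stow the spice caddies under the riser and bolt them in

### The job

Put the spice caddies away: slide every caddy lying on the counter, tail first, under the roof of the wooden riser until it is fully home, one to a bay, with its tab handle facing out. Turn the bolt knobs in front of the bays open as needed, and at the end turn all three closed to their stops, also at a bay left empty. Leave the mug, the pepper mill and the bowl alone.

Things in the scene. Friction and masses are not known exactly. Their poses are not given: they have to be found in the camera images.
- riser: Fixed pale-wood low shelf (sizes in mm), 84 deep, 300 wide, roof underside 88 and top 100 above the table, three bays side by side under it. Origin: table level below the middle of the roof's front edge; x points into the bays, y left, z up. Dividers 12 thick at y = -144, -48, 48, 144 run on in front of the roof as fences 25 high out to x = -60. A 30 high stop rail has its face at x = 72.
- bay0 (a point): Where a caddy's origin lies when fully home in bay 0 (mm; 0, 1, 2 from right, -y, to left): on the table, 17 behind the roof's front edge, in the middle of the bay's 84 wide channel, which runs along the riser's x. Axes as the riser's.
- bay1 (a point): Where a caddy's origin lies when fully home in bay 1 (mm; 0, 1, 2 from right, -y, to left): on the table, 17 behind the roof's front edge, in the middle of the bay's 84 wide channel, which runs along the riser's x. Axes as the riser's.
- bay2 (a point): Where a caddy's origin lies when fully home in bay 2 (mm; 0, 1, 2 from right, -y, to left): on the table, 17 behind the roof's front edge, in the middle of the bay's 84 wide channel, which runs along the riser's x. Axes as the riser's.
- keeper0 (a joint): Quarter-turn bolt of bay 0 (mm), on the fence end at the bay's -y side, 49 before the roof's edge. 0 (stop): closed, steel blade points to riser +y across the mouth, 6 in front of a caddy that is home. Grows counter-clockwise from above to 1.5 rad (stop): open, blade towards riser -x. Blade 8 wide, reaches 34 from the axis, 29 to 39 above the table. Friction 0.04 N m, no spring, stays put.
- keeper1 (a joint): Quarter-turn bolt of bay 1 (mm), on the fence end at the bay's -y side, 49 before the roof's edge. 0 (stop): closed, steel blade points to riser +y across the mouth, 6 in front of a caddy that is home. Grows counter-clockwise from above to 1.5 rad (stop): open, blade towards riser -x. Blade 8 wide, reaches 34 from the axis, 29 to 39 above the table. Friction 0.04 N m, no spring, stays put.
- keeper2 (a joint): Quarter-turn bolt of bay 2 (mm), on the fence end at the bay's -y side, 49 before the roof's edge. 0 (stop): closed, steel blade points to riser +y across the mouth, 6 in front of a caddy that is home. Grows counter-clockwise from above to 1.5 rad (stop): open, blade towards riser -x. Blade 8 wide, reaches 34 from the axis, 29 to 39 above the table. Friction 0.04 N m, no spring, stays put.
- keeper0_grip (a point): Grip point on the axis of keeper 0, 80 mm above the table. Its knob is a dark wooden bar 12 mm thick and 32 mm long, from 62 to 92 mm above the table, which lies along the blade and turns with it (this point's y axis lies along the blade).
- keeper1_grip (a point): Grip point on the axis of keeper 1, 80 mm above the table. Its knob is a dark wooden bar 12 mm thick and 32 mm long, from 62 to 92 mm above the table, which lies along the blade and turns with it (this point's y axis lies along the blade).
- keeper2_grip (a point): Grip point on the axis of keeper 2, 80 mm above the table. Its knob is a dark wooden bar 12 mm thick and 32 mm long, from 62 to 92 mm above the table, which lies along the blade and turns with it (this point's y axis lies along the blade).
- caddy0: Loose plywood caddy (sizes in mm), 110 long (x), 74 wide (y), about 0.28 kg, with four spice jars fixed in it (lids 78 high) and an end board 48 high with a tab handle at its -x end. Origin: centre of the underside; x points from the tab end to the tail, which enters the bay first; z up. All caddies are alike and fit any bay. One may be absent.
- caddy1: Loose plywood caddy (sizes in mm), 110 long (x), 74 wide (y), about 0.28 kg, with four spice jars fixed in it (lids 78 high) and an end board 48 high with a tab handle at its -x end. Origin: centre of the underside; x points from the tab end to the tail, which enters the bay first; z up. All caddies are alike and fit any bay. One may be absent.
- caddy2: Loose plywood caddy (sizes in mm), 110 long (x), 74 wide (y), about 0.28 kg, with four spice jars fixed in it (lids 78 high) and an end board 48 high with a tab handle at its -x end. Origin: centre of the underside; x points from the tab end to the tail, which enters the bay first; z up. All caddies are alike and fit any bay. One may be absent.
- caddy0_tab (a point): Grip point of caddy 0's dark wooden upright tab (mm): 45 from the origin towards -x, 92 above the underside. The tab is 16 wide (caddy y), 20 thick (caddy x), its top 110 above the underside; it stays outside the roof when the caddy is home.
- caddy1_tab (a point): Grip point of caddy 1's dark wooden upright tab (mm): 45 from the origin towards -x, 92 above the underside. The tab is 16 wide (caddy y), 20 thick (caddy x), its top 110 above the underside; it stays outside the roof when the caddy is home.
- caddy2_tab (a point): Grip point of caddy 2's dark wooden upright tab (mm): 45 from the origin towards -x, 92 above the underside. The tab is 16 wide (caddy y), 20 thick (caddy x), its top 110 above the underside; it stays outside the roof when the caddy is home.
- mug: White mug, 76 mm wide, 85 mm high, a bystander; origin at the centre of its underside.
- mill: Dark wood pepper mill, 54 mm wide, 170 mm high, a bystander; origin at the centre of its underside.
- bowl: Blue bowl, 100 mm wide, 50 mm high, a bystander; origin at the centre of its underside.

How it is judged:
On the way:
1. every caddy present is home in a bay (((x of caddy0 in the frame of bay0 between -0.014 and 0.008 m and y of caddy0 in the frame of bay0 between -0.01 and 0.01 m and z of caddy0 in the frame of bay0 below 0.006 m and angle between the x axis of caddy0 and the x axis of riser, either way round below 0.15 rad and x of caddy0_tab in the frame of bay0 below -0.02 m) or (x of caddy0 in the frame of bay1 between -0.014 and 0.008 m and y of caddy0 in the frame of bay1 between -0.01 and 0.01 m and z of caddy0 in the frame of bay1 below 0.006 m and angle between the x axis of caddy0 and the x axis of riser, either way round below 0.15 rad and x of caddy0_tab in the frame of bay1 below -0.02 m) or (x of caddy0 in the frame of bay2 between -0.014 and 0.008 m and y of caddy0 in the frame of bay2 between -0.01 and 0.01 m and z of caddy0 in the frame of bay2 below 0.006 m and angle between the x axis of caddy0 and the x axis of riser, either way round below 0.15 rad and x of caddy0_tab in the frame of bay2 below -0.02 m)) and ((x of caddy1 in the frame of bay0 between -0.014 and 0.008 m and y of caddy1 in the frame of bay0 between -0.01 and 0.01 m and z of caddy1 in the frame of bay0 below 0.006 m and angle between the x axis of caddy1 and the x axis of riser, either way round below 0.15 rad and x of caddy1_tab in the frame of bay0 below -0.02 m) or (x of caddy1 in the frame of bay1 between -0.014 and 0.008 m and y of caddy1 in the frame of bay1 between -0.01 and 0.01 m and z of caddy1 in the frame of bay1 below 0.006 m and angle between the x axis of caddy1 and the x axis of riser, either way round below 0.15 rad and x of caddy1_tab in the frame of bay1 below -0.02 m) or (x of caddy1 in the frame of bay2 between -0.014 and 0.008 m and y of caddy1 in the frame of bay2 between -0.01 and 0.01 m and z of caddy1 in the frame of bay2 below 0.006 m and angle between the x axis of caddy1 and the x axis of riser, either way round below 0.15 rad and x of caddy1_tab in the frame of bay2 below -0.02 m)) and ((x of caddy2 in the frame of bay0 between -0.014 and 0.008 m and y of caddy2 in the frame of bay0 between -0.01 and 0.01 m and z of caddy2 in the frame of bay0 below 0.006 m and angle between the x axis of caddy2 and the x axis of riser, either way round below 0.15 rad and x of caddy2_tab in the frame of bay0 below -0.02 m) or (x of caddy2 in the frame of bay1 between -0.014 and 0.008 m and y of caddy2 in the frame of bay1 between -0.01 and 0.01 m and z of caddy2 in the frame of bay1 below 0.006 m and angle between the x axis of caddy2 and the x axis of riser, either way round below 0.15 rad and x of caddy2_tab in the frame of bay1 below -0.02 m) or (x of caddy2 in the frame of bay2 between -0.014 and 0.008 m and y of caddy2 in the frame of bay2 between -0.01 and 0.01 m and z of caddy2 in the frame of bay2 below 0.006 m and angle between the x axis of caddy2 and the x axis of riser, either way round below 0.15 rad and x of caddy2_tab in the frame of bay2 below -0.02 m))), for 0.2 s.
At the end, for the whole second after the job is handed in: Every caddy present stands on the table in a bay of its own, tab outwards, within 14 mm of fully home in depth and 10 mm of the bay's middle, straight within 0.15 rad and at rest; all three keepers are closed to within 0.12 rad of their stops (all of step 1 and value of joint each of keeper0, keeper1, keeper2 below 0.12 rad and linear speed of each of caddy0, caddy1, caddy2 below 0.02 m/s); the robot touches nothing.
It fails at once if the mug is disturbed (moved more than 3 cm) (distance of mug from where it was at the start of the episode above 0.03 m).
It fails at once if the mill is disturbed (moved more than 3 cm) (distance of mill from where it was at the start of the episode above 0.03 m).
It fails at once if the bowl is disturbed (moved more than 3 cm) (distance of bowl from where it was at the start of the episode above 0.03 m).
Of caddy0, caddy1, caddy2 only 2 to 3 are there at a start; the rules pass over those that are not, and their reading is None.
At some moment in a run one of caddy0, caddy1, caddy2 may be knocked a few centimetres aside while the robot is not near it.
Once in a run the grip may slacken for a moment while it holds something.
It also fails if it takes over 210 s, if anything falls off the work surface, if the arm or the gripper's body presses on something with over 40 N, if the wrist force passes 120 N, or if a joint passes its speed limit or range.

### The arm

A 6-joint arm with a two-finger parallel gripper is mounted at the origin on the work surface. World frame = base frame: x ahead of the robot, y to its left, z up, the work surface at z = 0. Lengths are in m, angles in rad, forces in N, time in s.
With the tool pointing down it reaches from about 0.25 to 0.775 m from the base axis. Payload 4 kg.
Tool frame: the origin (TCP) lies between the finger pads; the fingertips stand 11 mm ahead of it and the grasp point (between the pads) lies 8 mm behind it (robot.tip_extent is the z of the fingertips in the tool frame, in m); z points along the fingers, y is the line along which they close (so a half turn about z gives the same grasp; the last joint's range is limited). The gripper opens to 94 mm and grips with 3 to 60 N. Pads are 16 mm wide; open, the fingers measure 119 mm over their backs; the gripper's body (75 mm by 177 mm) begins 78 mm behind the grasp point.
Start: joints at [1.218, 0.087, 1.371, -0, 1.684, -0.103], TCP at [0.136, 0.533, 0.217] pointing down, gripper open.
Joint ranges: [-3.1, 3.1], [-0.76, 2.03], [0.27, 2.55], [-1.08, 4.22], [0.17, 2.65], [-2.57, 2.57]. Speed limits (rad/s): [2.79, 2.79, 3.14, 3.14, 3.14, 3.14].

### API

Orientations are given as [roll, pitch, yaw] about the fixed x, y, z axes, in that order (R = Rz(yaw) Ry(pitch) Rx(roll)).
In Python, from bench import robot, imaging gives the robot as it stands.
- The arm moves only by the shell command python3 -m pendant 'ROWS'. ROWS is JSON, a list of rows, each a list of 7 numbers: the shift along the world's x, y, z in cm, then the turn, a rotation vector about the world's x, y, z in degrees, then the opening, from 0 (shut) to 1 (fully open). In form: [[dx, dy, dz, ax, ay, az, jaw], ...]. A call has 1 to 8 rows; each row shifts and turns the commanded pose from where the row before left it; what a row does not reach is not made up. A row lasts 1/10 s, in which the tool goes at most 50 mm and 8.59 degrees, less where a joint would pass 70% of its speed; a pose out of reach is approached as far as the arm can. A call is refused whole if a number of a shift passes 5 or a number of a turn 8.59, either way. A call with a gripper value outside its range is refused whole. The fingers move at their own pace and stop on an object; the grip force is fixed at half the most. Time passes only in rows, so rows that do not move let the fingers close. It gives the time, the measured TCP pose, the force, the opening and the grip force at its end, in the units of the state.
- robot.get_obs(): the state, without advancing time (a new reading comes with each control period).
- imaging.snapshot(name): name is "scene" or "side" or "wrist"; returns the picture (420x560x3 uint8, red, green, blue); there is no depth.
- imaging.camera_params(name): a dict with "camera_matrix" (3x3 intrinsics, pixels), "k1" (the pictures are not rectified: a ray, as slopes to the right and down, at radius r is drawn at 1 + k1 r^2 times it, then the intrinsics apply), "R" (3x3) and "t" (3): a world point X has camera coordinates R X + t. Camera axes: x right, y down, z forward; pixel columns grow to the right and rows downward; lengths in m; the calibration is good to about 2 mm. A picture is of the moment at which its call begins: read the wrist's pose just before it. camera_params takes no time and is no camera call; for the wrist camera it gives the pose at the moment of the call.
- robot.close_job(): hands the job in; it is judged then, once.
The state is a dict: "time": time; "joint_positions": joint angles; "qvel": joint speeds; "joint_torque": joint torques, N m; "tool_pos": TCP position; "ee_rot": TCP orientation; "wrist_force": force on the tool from outside, world axes, zero at the start; "wrist_torque": the same for the moment, N m; "width": finger opening in m; "finger_force": force on a finger pad.
Only numpy, scipy, OpenCV 4.12 (cv2) and the standard library are available. Lean on these libraries where they do the work, as an engineer would, in place of code of your own. Each camera call takes 0.05 s, during which the arm holds its last target. There are 200 camera calls.

## Working session

There is one attempt and no reset: what is moved stays moved. The work goes in short steps, Python scripts to look and compute and a shell command to move; the robot and the scene stay as the last step left them, time stands still between calls to the robot, and variables do not carry over. Pictures are saved under pics/ and viewed, at most 14 in all, crops included, and the job is handed in when it is done.

```bash
mkdir -p pics; ls; cat > h.py <<'E'
import numpy as np, cv2
from bench import robot, imaging
def snap(n,f,crop=None,scale=1):
    p=imaging.camera_params(n); im=imaging.snapshot(n)[:,:,::-1]
    cv2.imwrite('pics/raw_'+f+'.png',im); np.savez('pics/'+f+'.npz',**{k:np.array(v) for k,v in p.items()})
    if crop: a,b,c,d=crop; im=im[b:d,a:c]
    cv2.imwrite('pics/'+f+'.png',cv2.resize(im,None,fx=scale,fy=scale,interpolation=cv2.INTER_CUBIC))
def ray(f,uv):
    p=np.load('pics/'+f+'.npz');K=p['camera_matrix'];k=float(p['k1'])
    d=np.array([(uv[0]-K[0,2])/K[0,0],(uv[1]-K[1,2])/K[1,1]]);s=d.copy()
    for _ in range(30): s=d/(1+k*s@s)
    R=p['R'];return -R.T@p['t'],R.T@np.array([s[0],s[1],1])
def at(f,uv,z):
    o,d=ray(f,uv);return (o+d*(z-o[2])/d[2])
def proj(f,X):
    p=np.load('pics/'+f+'.npz');c=p['R']@np.array(X)+p['t'];s=c[:2]/c[2];s=s*(1+float(p['k1'])*s@s)
    K=p['camera_matrix'];return np.array([K[0,0]*s[0]+K[0,2],K[1,1]*s[1]+K[1,2]])
E
python3 - <<'E'
from h import *
for n in ('scene','side'):
    snap(n,n+'0',None,1.42)
    p=imaging.camera_params(n);print(n,-np.array(p['R']).T@p['t'])
print(robot.get_obs())
E
```

```text
pics
scene [ 1.75099529 -0.33574048  1.00756261]
side [ 0.23567551 -0.84802107  1.25549731]
{'time': 0.1, 'joint_positions': array([ 1.21791982e+00,  8.78680282e-02,  1.37209396e+00,  2.91199770e-08,
        1.68356966e+00, -1.03090044e-01]), 'qvel': array([ 0.0009943 , -0.00360515, -0.00115714,  0.00096891,  0.00096327,
        0.00013588]), 'joint_torque': array([ 2.54727653e-03, -3.41253591e+01, -3.03302050e+01,  7.20649632e-02,
        3.04261514e-02, -1.06333248e-04]), 'tool_pos': array([0.13579684, 0.53249476, 0.21543297]), 'ee_rot': array([-3.13966396e+00, -1.99565837e-04,  2.89180601e+00]), 'wrist_force': array([0.13967448, 0.00432437, 1.28084073]), 'wrist_torque': array([ 0.03756536, -0.0245806 , -0.00652645]), 'finger_force': 0.0, 'width': 0.09423974208801796}
```

View pics/scene0.png

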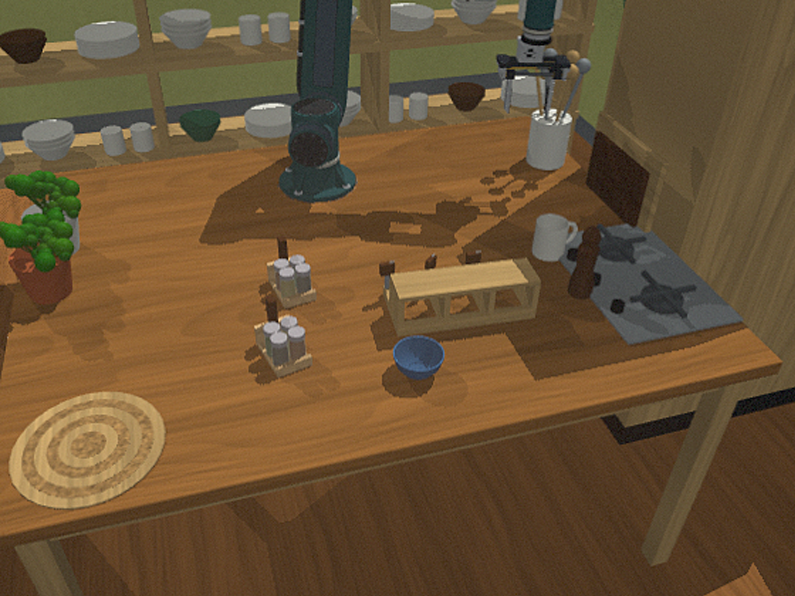

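View pics/side0.png

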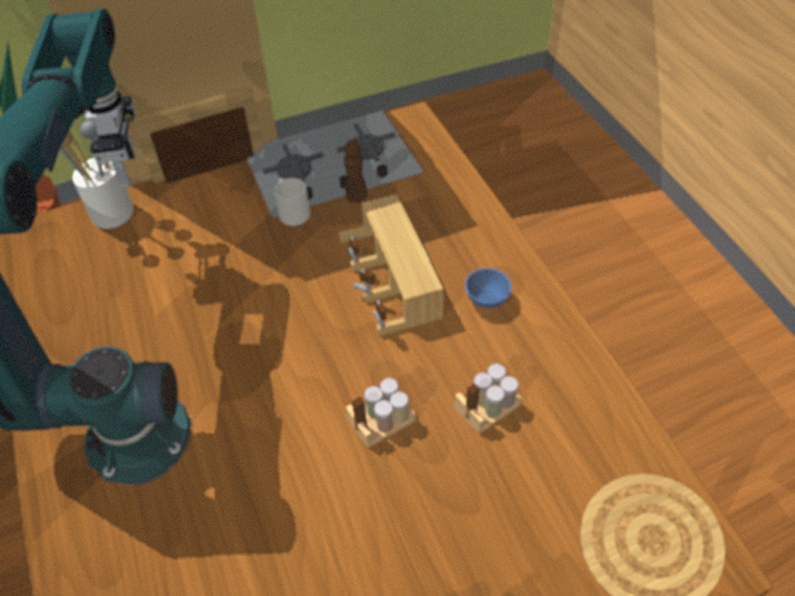

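The scene shows two caddies: A near (285,280) and B near (283,340) in the scene view, or (380,412) and (488,397) in the side view. Both tabs point towards the robot. The riser mouth also faces the robot, and the mug, mill and bowl are around it. Next I'll enlarge both views.

```bash
python3 - <<'E'
import cv2
for n,(a,b,c,d),s in (('side0',(230,130,380,320),3.1),('scene0',(170,155,390,275),3.6)):
    im=cv2.imread('pics/raw_'+n+'.png')[b:d,a:c]
    cv2.imwrite('pics/crop_'+n+'.png',cv2.resize(im,None,fx=s,fy=s,interpolation=cv2.INTER_CUBIC))
E
```

```text
(no output)
```

View pics/crop_side0.png

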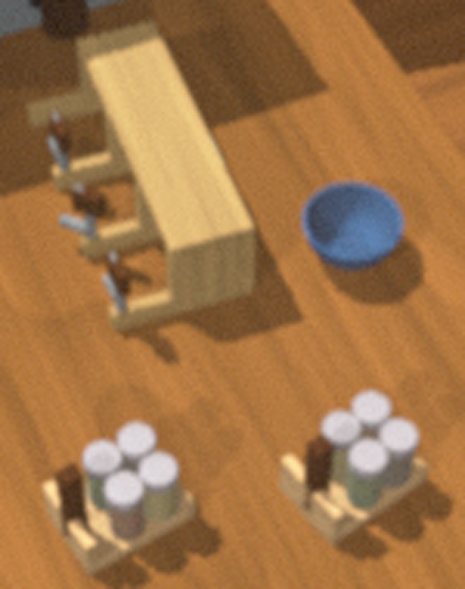

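View pics/crop_scene0.png

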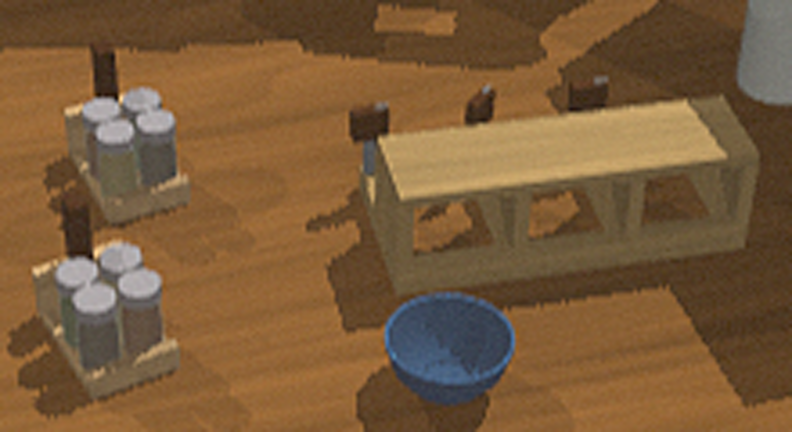

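The crops show keepers 0 and 2 closed and keeper 1 partly open. Roof corners in the side crop are (170,247), (252,228), (78,40) and (150,22). Caddy tab tops there are at (68,470) and (318,440). Next is a pose fit to these points.

```bash
cat > fit.py <<'E'
from h import *
from scipy.optimize import least_squares
S=lambda u,v:('side0',(230+(u+.5)/3.1-.5,130+(v+.5)/3.1-.5))
C=lambda u,v:('scene0',(170+(u+.5)/3.6-.5,155+(v+.5)/3.6-.5))
def fit(pts,x0):
    def f(q,raw=False):
        c,s=np.cos(q[2]),np.sin(q[2]);o=[]
        for X,(n,uv) in pts: o.append(proj(n,[q[0]+c*X[0]-s*X[1],q[1]+s*X[0]+c*X[1],X[2]])-uv)
        return np.ravel(o)
    r=least_squares(f,x0,loss='soft_l1');return r.x,r.fun.round(1)
if __name__=='__main__':
    R=[((0,-.15,.1),S(170,247)),((.084,-.15,.1),S(252,228)),((0,.15,.1),S(78,40)),((.084,.15,.1),S(150,22)),
     ((0,-.15,.1),C(378,137)),((.084,-.15,.1),C(400,198)),((0,.15,.1),C(725,97)),((.084,.15,.1),C(758,155)),
     ((.084,-.15,0),C(400,290)),((.084,.15,0),C(745,247)),((.084,-.15,0),S(254,290)),((-.06,-.15,0),S(120,331))]
    print('riser',*fit(R,[.5,.1,0]))
    cad=lambda a,b,t,d,e,u:[((.055,-.037,0),C(*a)),((.055,.037,0),C(*b)),((-.045,0,.11),C(*t)),((-.055,-.037,0),S(*d)),((.055,-.037,0),S(*e)),((-.045,0,.11),S(*u))]
    print('A',*fit(cad((115,222),(188,203),(103,48),(92,573),(193,512),(68,470)),[.45,-.15,0]))
    print('B',*fit(cad((97,397),(178,367),(75,197),(335,541),(425,475),(318,440)),[.6,-.15,0]))
    for n,a,z in (('k0',S(117,258),.092),('k1',S(87,190),.092),('k2',S(56,116),.092),('k0',C(370,106),.092),('k1',C(482,93),.092),('k2',C(588,80),.092)): print(n,at(*a,z))
    for n,a,z in (('bl0',S(122,308),.039),('bl1',S(64,218),.039),('bl2',S(66,165),.039),('mill',S(66,25),.03)): print(n,at(*a,z))
    print('mug',at('side0',(292/1.42,215/1.42),0),'bowl',at('side0',(488/1.42,300/1.42),0))
E
python3 fit.py
```

```text
riser [ 0.59664246  0.17997571 -0.0704228 ] [-0.   1.4  1.  -0.1 -0.7  0.4  0.8  0.   0.  -0.   0.5  0.6  0.2 -0.7
  1.6 -0.4 -0.3  1.8  0.5  0.4 -0.4  1.1 -2.2  0.8]
A [ 0.4580776  -0.15318919  0.17663845] [ 0.2  1.   2.4 -0.3  0.9 -0.1 -0.8  0.6  0.6  0.6  0.2  0.9]
B [ 0.65979743 -0.20816114  0.24597557] [ 0.4  1.1  2.2  0.1  0.9  1.1 -1.2  1.4 -0.4  1.2  0.6  1.2]
k0 [0.5404612  0.04903693 0.092     ]
k1 [0.54540764 0.13893945 0.092     ]
k2 [0.552698   0.24400729 0.092     ]
k0 [0.53253047 0.03949937 0.092     ]
k1 [0.53985672 0.13628609 0.092     ]
k2 [0.54595326 0.2302644  0.092     ]
bl0 [0.53596806 0.03140414 0.039     ]
bl1 [0.52525633 0.15864468 0.039     ]
bl2 [0.55219996 0.22438622 0.039     ]
mill [0.62893086 0.42987638 0.03      ]
mug [0.47060758 0.4615319  0.        ] bowl [0.78369794 0.02989427 0.        ]
```

```bash
python3 -m pendant '[[0,0,5,0,0,0,1],[0,-2,5,0,0,0,1],[4,-4.5,0,0,0,0,1],[4,-4.5,0,0,0,0,1],[4,-4.5,0,0,0,0,1],[4,-4.5,0,0,0,0,1],[4,-4.5,0,0,0,0,1],[4,-4.5,0,0,0,0,1]]'; python3 -m pendant '[[4,-4.5,0,0,0,-8,0.5],[3,-3,0,0,0,-8,0.5],[0,-4.5,0,0,0,-8,0.5],[0,0,0,0,0,-8,0.5]]'; python3 - <<'E'
from h import *
o=robot.get_obs();print(o['tool_pos'],o['ee_rot'],o['joint_positions'])
snap('wrist','w1',None,1.42);print(np.load('pics/w1.npz')['R'],proj('w1',o['tool_pos']))
E
```

```text
time: 0.9
tool_pos: [0.336, 0.2884, 0.3126]
ee_rot: [-3.142, -0.0, 2.892]
wrist_force: [1.1, 0.6, -0.3]
width: 0.094
finger_force: 0.0
time: 1.3
tool_pos: [0.3993, 0.1735, 0.3123]
ee_rot: [-3.139, 0.001, 2.32]
wrist_force: [-0.2, 1.1, 0.0]
width: 0.0655
finger_force: 0.0
[0.39928871 0.17348643 0.31230036] [-3.13915927e+00  8.74828486e-04  2.31994216e+00] [ 0.28097863 -0.16637575  1.42723928 -0.00197388  1.88250533 -0.46876983]
[[ 0.73163106  0.68169896 -0.00158341]
 [ 0.65586901 -0.70327201  0.27430697]
 [ 0.18588121 -0.20173001 -0.96164088]] [274.93375341 263.87328507]
```

View pics/w1.png

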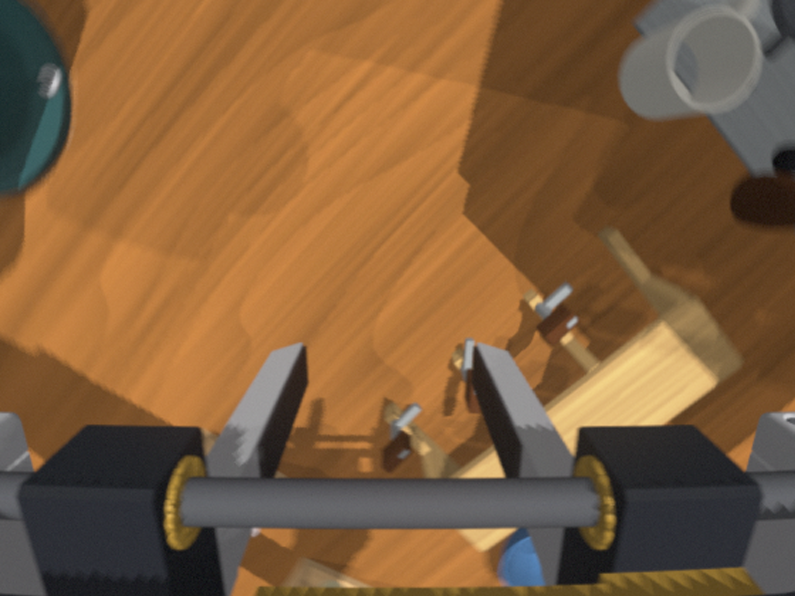

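This wrist view shows knob 2 at (562,315), knob 1 half hidden by a finger at (475,390), and knob 0 at (403,440). I'll turn to the riser's axes and look again from the right.

```bash
python3 -m pendant '[[2.5,-3,0,0,0,-8,0.5],[2.5,-3,0,0,0,-8,0.5],[2.5,-3,0,0,0,-8,0.5],[2.5,-3,0,0,0,-8,0.5],[2.5,-1,0,0,0,-8,0.5],[0,0,0,0,0,-7,0.5],[0,0,0,0,0,0,0.5],[0,0,0,0,0,0,0.5]]'; python3 - <<'E'
from h import *
o=robot.get_obs();print(o['tool_pos'],o['ee_rot'])
snap('wrist','w2',None,1.42)
E
```

```text
time: 2.15
tool_pos: [0.5233, 0.0484, 0.3126]
ee_rot: [-3.141, -0.0, 1.518]
wrist_force: [-0.2, -0.2, 0.1]
width: 0.0473
finger_force: 0.0
[0.52330388 0.04839431 0.3126269 ] [-3.14092703e+00 -1.28489178e-04  1.51774175e+00]
```

View pics/w2.png

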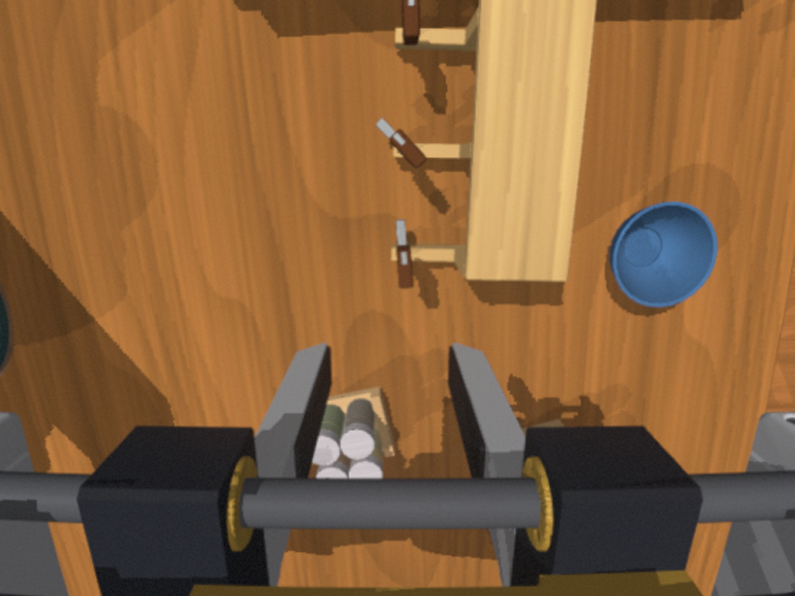

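The wrist view gives knob 0 at about (403,264), knob 1 at (407,147), and the roof's right-hand corners at (466,280) and (567,282).

```bash
python3 - <<'E'
from h import *
from fit import fit
f=lambda u,v:('w2',((u+.5)/1.42-.5,(v+.5)/1.42-.5))
for n,u,z in (('k0',(403,264),.092),('k0end',(405,287),.092),('k1',(407,147),.092),('k1end',(424,165),.092),('bl1',(380,122),.039),('bl0',(401,222),.039),('roofR',(466,280),.1),('roofRb',(567,282),.1),('roof top',(481,2),.1)):
    print(n,at(*f(*u),z).round(4))
R=[((0,-.15,.1),f(466,280)),((.084,-.15,.1),f(567,282))]
p,e=fit(R+[],[.5966,.18,-.07]);print(p,e)
E
```

```text
k0 [0.5341 0.0432 0.092 ]
k0end [0.5349 0.0237 0.092 ]
k1 [0.5414 0.1354 0.092 ]
k1end [0.554  0.1212 0.092 ]
bl1 [0.5208 0.1587 0.039 ]
bl0 [0.535 0.071 0.039]
roofR [0.5845 0.0291 0.1   ]
roofRb [0.6674 0.0232 0.1   ]
roof top [0.5982 0.2331 0.1   ]
[ 0.59486881  0.17875856 -0.07195934] [-0.4 -0.   0.4  0. ]
```

```bash
python3 -m pendant '[[1.25,-0.95,-4,0,0,-1,0.5],[0,0,-5,0,0,0,0.5],[0,0,-5,0,0,0,0.5],[0,0,-5,0,0,0,0.5],[0,0,-3,0,0,0,0.5],[0,0,-2,0,0,0,0.5],[0,0,0,0,0,0,0.1],[0,0,0,0,0,0,0]]';python3 -m pendant '[[0,0,0,0,0,0,0],[0,0,0,0,0,0,0]]'
```

```text
time: 3.0
tool_pos: [0.5361, 0.0388, 0.0737]
ee_rot: [3.141, -0.0, 1.498]
wrist_force: [0.3, 0.7, 0.9]
width: 0.0344
finger_force: 0.0
time: 3.2
tool_pos: [0.5373, 0.0384, 0.0752]
ee_rot: [3.137, -0.0, 1.496]
wrist_force: [-0.5, -0.0, 0.8]
width: 0.0182
finger_force: 0.0
```

Now turn it by +86° once the fingers have gripped.

```bash
python3 -m pendant '[[0,0,0,0,0,0,0],[0,0,0,0,0,0,0]]'; python3 -m pendant '[[0,0,0,0,0,8,0],[0,0,0,0,0,8,0],[0,0,0,0,0,8,0],[0,0,0,0,0,8,0],[0,0,0,0,0,8,0],[0,0,0,0,0,8,0],[0,0,0,0,0,8,0],[0,0,0,0,0,8,0]]'; python3 -m pendant '[[0,0,0,0,0,8,0],[0,0,0,0,0,8,0],[0,0,0,0,0,7,0],[0,0,0,0,0,0,0],[0,0,0,0,0,0,0]]'
```

```text
time: 3.4
tool_pos: [0.5353, 0.0385, 0.0747]
ee_rot: [-3.141, -0.0, 1.496]
wrist_force: [-5.0, 1.4, 6.0]
width: 0.012
finger_force: 29.8
time: 4.2
tool_pos: [0.5357, 0.0388, 0.0747]
ee_rot: [3.141, -0.001, 2.619]
wrist_force: [-3.7, 0.9, 4.4]
width: 0.0113
finger_force: 29.9
time: 4.7
tool_pos: [0.5358, 0.0389, 0.0747]
ee_rot: [3.14, -0.0, 3.012]
wrist_force: [-3.2, 2.4, 5.8]
width: 0.0117
finger_force: 30.1
```

```bash
python3 -m pendant '[[0,0,0,0,0,0,0.5],[0,0,0,0,0,0,0.5],[0,0,0,0,0,0,0.5],[0,0,5,0,0,0,0.5],[0.2,2,0.5,0,0,-8,0.5],[0.2,3,0,0,0,-8,0.5],[0.2,3,0,0,0,-8,0.5],[0.1,1.6,0,0,0,-8,0.5]]';python3 -m pendant '[[0,0,0,0,0,-8,0.5],[0,0,-2,0,0,-2,0.5],[0,0,-3.5,0,0,0,0.5],[0,0,0,0,0,0,0],[0,0,0,0,0,0,0],[0,0,0,0,0,0,0],[0,0,0,0,0,0,0],[0,0,0,0,0,0,0]]'; python3 -m pendant '[[0,0,0,0,0,8,0],[0,0,0,0,0,8,0],[0,0,0,0,0,8,0],[0,0,0,0,0,8,0],[0,0,0,0,0,8,0],[0,0,0,0,0,4,0],[0,0,0,0,0,0,0],[0,0,0,0,0,0,0]]'
```

```text
time: 5.5
tool_pos: [0.5431, 0.1362, 0.1279]
ee_rot: [3.141, -0.0, 2.451]
wrist_force: [-0.2, -0.8, 0.4]
width: 0.0472
finger_force: 0.0
time: 6.3
tool_pos: [0.5432, 0.1334, 0.0748]
ee_rot: [-3.141, 0.002, 2.281]
wrist_force: [-2.4, -0.0, 2.1]
width: 0.0116
finger_force: 30.0
time: 7.1
tool_pos: [0.5438, 0.1346, 0.0748]
ee_rot: [3.14, 0.002, 3.046]
wrist_force: [-2.8, 0.6, 5.2]
width: 0.0121
finger_force: 30.9
```

```bash
python3 -m pendant '[[0,0,0,0,0,0,0.5],[0,0,0,0,0,0,0.5],[0,0,0,0,0,0,0.5],[0,0,5,0,0,0,0.5],[-0.4,-2,4.5,0,0,0,0.5],[-1,-3.5,3,0,0,2,0.5],[-1,-4,2.5,0,0,2,0.5],[-1,-4,2.5,0,0,2,0.5]]';python3 -m pendant '[[-1,-4,2.5,0,0,2,0.7],[-1,-4,0,0,0,2,0.7],[-1,-4,0,0,0,2,0.7],[-1,-3,0,0,0,3,0.7],[0,0,0,0,0,0,0.7],[0,0,0,0,0,0,0.7]]'; python3 - <<'E'
from h import *
o=robot.get_obs();print(o['tool_pos'],o['ee_rot'])
snap('wrist','w3',None,1.42);snap('scene','scene1')
E
```

```text
time: 7.9
tool_pos: [0.5085, -0.0018, 0.249]
ee_rot: [-3.141, 0.001, -3.127]
wrist_force: [0.5, -0.3, -0.4]
width: 0.0474
finger_force: 0.0
time: 8.5
tool_pos: [0.4689, -0.1509, 0.2726]
ee_rot: [3.141, -0.0, -2.975]
wrist_force: [-0.6, 0.9, -0.2]
width: 0.0656
finger_force: 0.0
[ 0.46885992 -0.15088706  0.2725512 ] [ 3.14056930e+00 -2.03240755e-04 -2.97461652e+00]
```

View pics/w3.png

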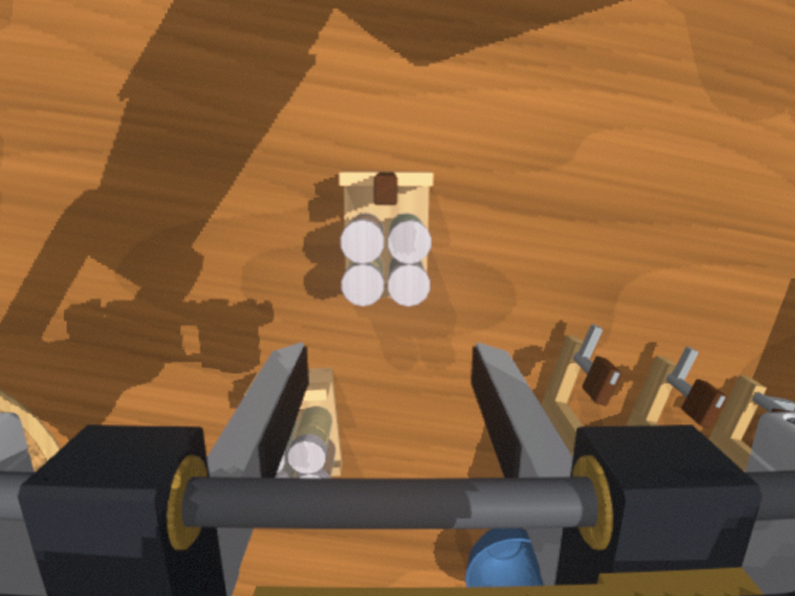

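Caddy A is square to the tool in this view, with its tab at (385,180) and its lids centred at (386,264). Keepers 0 and 1 read as open.

```bash
python3 - <<'E'
from h import *
f=lambda u,v:('w3',((u+.5)/1.42-.5,(v+.5)/1.42-.5))
for n,u,z in (('tabtop?',(385.5,182),.11),('tab172',(385.5,172),.11),('tab bottomtop',(385.5,205),.11),('bl',(340,180),.048),('br',(433,180),.048),('lidL',(362,242),.078),('lidR',(409,242),.078),('lidL2',(362,285),.078),('lidR2',(408.5,285),.078)): print(n,at(*f(*u),z).round(4))
o,d=ray('w3',(280,210));print(o)
E
```

```text
tabtop? [ 0.4056 -0.1645  0.11  ]
tab172 [ 0.3992 -0.1656  0.11  ]
tab bottomtop [ 0.4207 -0.162   0.11  ]
bl [ 0.413  -0.2002  0.048 ]
br [ 0.4007 -0.1275  0.048 ]
lidL [ 0.454  -0.1746  0.078 ]
lidR [ 0.448  -0.1395  0.078 ]
lidL2 [ 0.4872 -0.1695  0.078 ]
lidR2 [ 0.4812 -0.1339  0.078 ]
[ 0.38997115 -0.16523714  0.44125823]
```

```bash
python3 -m pendant '[[-3,-0.6,-3,0,0,0,0.6],[-2.9,-0.65,-4,0,0,0,0.6],[0,0,-4,0,0,0,0.6],[0,0,-4,0,0,0,0.6],[0,0,-3,0,0,0,0.6],[0,0,-0.9,0,0,0,0.6],[0,0,0,0,0,0,0],[0,0,0,0,0,0,0]]';python3 -m pendant '[[0,0,0,0,0,0,0],[0,0,0,0,0,0,0],[0,0,0,0,0,0,0]]'
```

```text
time: 9.4
tool_pos: [0.4114, -0.1633, 0.0856]
ee_rot: [-3.14, 0.002, -2.971]
wrist_force: [0.4, -0.6, 0.2]
width: 0.0436
finger_force: 0.0
time: 9.7
tool_pos: [0.4107, -0.1636, 0.0851]
ee_rot: [-3.14, 0.002, -2.973]
wrist_force: [-0.4, -0.0, -0.4]
width: 0.0193
finger_force: 0.0
```

```bash
python3 -m pendant '[[0,0,0,0,0,0,0],[0,0,0,0,0,0,0],[-1,1,0,0,0,-2,0],[-1,1.5,0,0,0,-2,0],[-1,2,0,0,0,-2,0],[0,2.5,0,0,0,-2,0],[0,2.5,0,0,0,-2,0],[0,2.5,0,0,0,-2,0]]';python3 -m pendant '[[0,2.5,0,0,0,-1.6,0],[0,2.5,0,0,0,0,0],[0,2.5,0,0,0,0,0],[0,0,0,0,0,0,0],[0,0,0,0,0,0,0]]'
```

```text
time: 10.5
tool_pos: [0.3805, -0.0436, 0.0848]
ee_rot: [-3.139, 0.002, 3.099]
wrist_force: [-0.7, -8.2, 5.1]
width: 0.0158
finger_force: 30.0
time: 11.0
tool_pos: [0.3805, 0.0326, 0.0848]
ee_rot: [3.14, 0.001, 3.075]
wrist_force: [0.0, 2.6, 0.2]
width: 0.0154
finger_force: 30.0
```

```bash
python3 -m pendant '[[0,2.5,0,0,0,0,0],[0,2.5,0,0,0,0,0],[0,2.5,0,0,0,0,0],[0,2.5,0,0,0,-0.2,0],[0,2.5,0,0,0,0,0],[0,2.5,0,0,0,0,0],[0,1,0,0,0,0,0],[0,0,0,0,0,0,0]]'; python3 - <<'E'
from h import *
o=robot.get_obs();print(o['tool_pos'],o['ee_rot'],o['width'],o['finger_force'])
snap('scene','scene2',(150,130,400,300),3.1);snap('side','side2',(190,110,380,260),3.6)
E
```

```text
time: 11.8
tool_pos: [0.381, 0.1919, 0.0846]
ee_rot: [3.141, 0.001, 3.071]
wrist_force: [-0.4, 1.8, 4.1]
width: 0.0162
finger_force: 30.0
[0.38095757 0.19194588 0.08461573] [3.14108644e+00 1.39305915e-03 3.07058601e+00] 0.016205683807674554 30.000896751880646
```

View pics/side2.png

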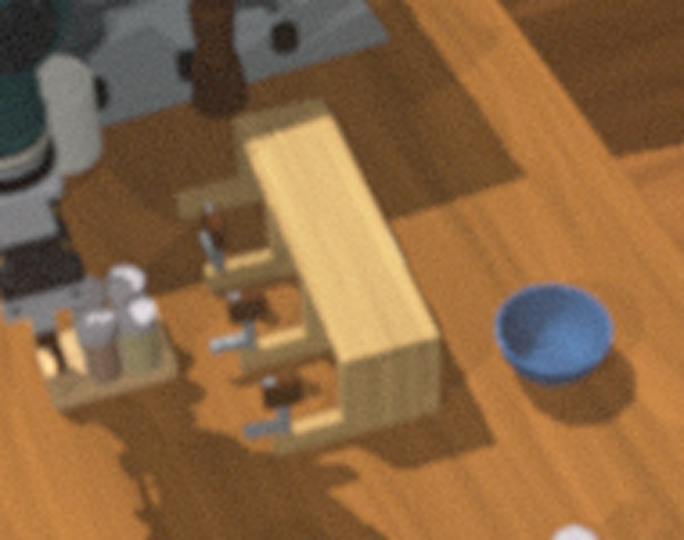

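The side view shows caddy A held square in front of bay 1. Its lower edge runs from (60,410) to (178,374), and both keeper blades point outwards.

```bash
python3 - <<'E'
from h import *
f=lambda u,v:('side2',(190+(u+.5)/3.6-.5,110+(v+.5)/3.6-.5))
c,s=np.cos(-.071),np.sin(-.071)
def r(p): d=p[:2]-[.595,.179];return np.round([c*d[0]+s*d[1],-s*d[0]+c*d[1]],4)
for u,z in (((60,410),0),((178,374),0),((345,361),.1),((440,336),.1)): print(r(at(*f(*u),z)))
print(r(np.array([.38095,.19195])))
E
```

```text
[-0.2159 -0.0373]
[-0.1099 -0.0336]
[ 0.0053 -0.147 ]
[ 0.0857 -0.1483]
[-0.2144 -0.0023]
```

```bash
python3 -m pendant '[[0,0.2,0,0,0,0,0],[1.5,-0.1,0,0,0,0,0],[2,-0.14,0,0,0,0,0],[2,-0.14,0,0,0,0,0],[2,-0.14,0,0,0,0,0],[1.5,-0.11,0,0,0,0,0],[1.5,-0.11,0,0,0,0,0],[0,0,0,0,0,0,0]]';python3 -m pendant '[[1.5,-0.11,0,0,0,0,0],[1.5,-0.11,0,0,0,0,0],[1.5,-0.11,0,0,0,0,0],[1,-0.07,0,0,0,0,0],[1,-0.07,0,0,0,0,0],[0.8,-0.06,0,0,0,0,0],[0,0,0,0,0,0,0]]'
```

```text
time: 12.7
tool_pos: [0.486, 0.1847, 0.0843]
ee_rot: [-3.141, -0.001, 3.068]
wrist_force: [-1.3, -0.4, 5.9]
width: 0.0161
finger_force: 30.0
time: 13.4
tool_pos: [0.5582, 0.1795, 0.0843]
ee_rot: [-3.141, -0.002, 3.068]
wrist_force: [-0.7, 0.6, 5.9]
width: 0.0159
finger_force: 30.0
```

```bash
python3 -m pendant '[[0.4,-0.03,0,0,0,0,0],[0.3,-0.02,0,0,0,0,0],[0,0,0,0,0,0,0]]';python3 -m pendant '[[0.2,-0.01,0,0,0,0,0],[0,0,0,0,0,0,0]]'
```

```text
time: 13.7
tool_pos: [0.5642, 0.1791, 0.0843]
ee_rot: [-3.141, -0.003, 3.069]
wrist_force: [-2.8, 0.7, 5.2]
width: 0.0156
finger_force: 30.0
time: 13.9
tool_pos: [0.5659, 0.179, 0.0843]
ee_rot: [-3.141, -0.003, 3.069]
wrist_force: [-4.9, 0.5, 6.8]
width: 0.0154
finger_force: 30.0
```

```bash
python3 -m pendant '[[0.2,-0.01,0,0,0,0,0],[0,0,0,0,0,0,0]]';python3 -m pendant '[[0.2,-0.01,0,0,0,0,0],[0,0,0,0,0,0,0]]'
```

```text
time: 14.1
tool_pos: [0.5678, 0.1789, 0.0843]
ee_rot: [-3.141, -0.004, 3.069]
wrist_force: [-4.5, 0.4, 6.4]
width: 0.0158
finger_force: 30.0
time: 14.3
tool_pos: [0.568, 0.1788, 0.0845]
ee_rot: [-3.141, -0.008, 3.069]
wrist_force: [-10.7, -0.8, 9.3]
width: 0.0158
finger_force: 30.0
```

```bash
python3 -m pendant '[[-0.3,0,0,0,0,0,0.3],[0,0,0,0,0,0,0.3],[0,0,0,0,0,0,0.35],[0,0,5,0,0,0,0.35],[-2.2,-4.4,0,0,0,-1,0.35],[0,0,-3,0,0,0,0.35],[0,0,-3,0,0,0,0.35],[0,0,0,0,0,0,0]]';python3 -m pendant '[[0,0,0,0,0,0,0],[0,0,0,0,0,0,0],[0,0,0,0,0,0,0],[0,0,0,0,0,0,0]]'
```

```text
time: 15.1
tool_pos: [0.5425, 0.135, 0.0689]
ee_rot: [-3.139, -0.01, 3.051]
wrist_force: [-0.1, -0.4, -0.2]
width: 0.028
finger_force: 0.0
time: 15.5
tool_pos: [0.5465, 0.1343, 0.0747]
ee_rot: [-3.138, 0.001, 3.051]
wrist_force: [0.1, -5.1, -2.9]
width: 0.0118
finger_force: 29.9
```

```bash
python3 -m pendant '[[-0.3,0,0,0,0,-4,0],[0,0,0,0,0,-8,0],[0,0,0,0,0,-8,0],[0,0,0,0,0,-8,0],[0,0,0,0,0,-8,0],[0,0,0,0,0,-8,0],[0,0,0,0,0,-8,0],[0,0,0,0,0,-8,0]]';python3 -m pendant '[[0,0,0,0,0,-8,0],[0,0,0,0,0,-8,0],[0,0,0,0,0,-8,0],[0,0,0,0,0,-6,0],[0,0,0,0,0,0,0],[0,0,0,0,0,0,0]]'
```

```text
time: 16.3
tool_pos: [0.5438, 0.1312, 0.0748]
ee_rot: [-3.138, 0.009, 1.998]
wrist_force: [-1.8, -12.7, -2.3]
width: 0.0114
finger_force: 30.0
time: 16.9
tool_pos: [0.5418, 0.131, 0.0747]
ee_rot: [-3.139, 0.011, 1.482]
wrist_force: [-4.4, -13.6, 0.8]
width: 0.0118
finger_force: 30.2
```

```bash
python3 -m pendant '[[0,0,0,0,0,0,0.35],[0,0,0,0,0,0,0.35],[0,0,0,0,0,0,0.35],[0,0,5,0,0,0,0.35],[0,-2,4.5,0,0,8,0.35],[1,-4,2.5,0,0,8,0.35],[1.5,-4,2.5,0,0,8,0.35],[1.5,-4,2.5,0,0,8,0.35]]';python3 -m pendant '[[1.5,-4,2.5,0,0,8,0.6],[1.5,-4,0,0,0,8,0.6],[1.5,-4,0,0,0,8,0.6],[1.5,-4,0,0,0,8,0.6],[1.5,-3.6,0,0,0,8,0.6],[1.5,0,0,0,0,8,0.6],[0.5,0,0,0,0,8,0.6],[0,0,0,0,0,8,0.6]]';python3 -m pendant '[[0,0,0,0,0,8,0.6],[0,0,0,0,0,6,0.6],[0,0,0,0,0,0,0.6]]'; python3 - <<'E'
from h import *
o=robot.get_obs();print(o['tool_pos'],o['ee_rot'],o['joint_positions'])
snap('wrist','w4',None,1.42);snap('side','side3');snap('scene','scene3')
E
```

```text
time: 17.7
tool_pos: [0.5837, -0.0043, 0.2464]
ee_rot: [3.139, 0.001, 2.048]
wrist_force: [0.4, 0.6, -1.0]
width: 0.0327
finger_force: 0.0
time: 18.5
tool_pos: [0.6792, -0.1998, 0.2684]
ee_rot: [3.141, 0.0, -3.12]
wrist_force: [-0.2, -0.3, 0.1]
width: 0.0565
finger_force: 0.0
time: 18.8
tool_pos: [0.6785, -0.1993, 0.2694]
ee_rot: [-3.141, 0.001, -2.881]
wrist_force: [-0.1, 0.2, -0.1]
width: 0.0563
finger_force: 0.0
[ 0.67854539 -0.19926771  0.26941175] [-3.14131790e+00  1.11783568e-03 -2.88117240e+00] [-3.65966559e-01  4.55445393e-01  8.11966063e-01  4.53263780e-04
  1.87311449e+00 -2.19704780e+00]
```

View pics/w4.png

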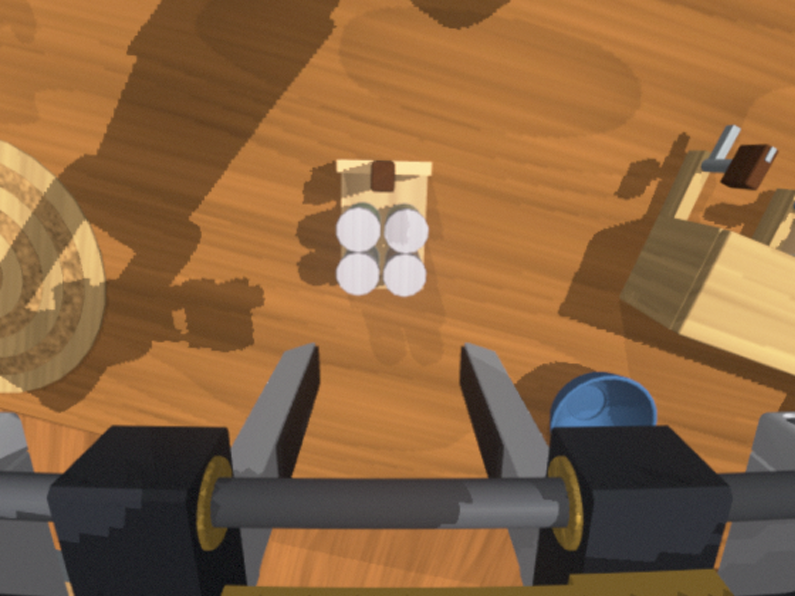

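Caddy B shows its tab from (382,160) to (382,191) and its lids at (358,230), (406,230), (358,274) and (404,275). Keeper 0 is open at (740,165).

```bash
python3 - <<'E'
from h import *
f=lambda u,v:('w4',((u+.5)/1.42-.5,(v+.5)/1.42-.5))
for n,u,z in (('tab1',(382.5,160),.11),('tab2',(382.5,191),.11),('bl',(336,166),.048),('br',(432,169),.048),('lidL',(358,230),.078),('lidR',(406,230.5),.078),('lidL2',(358,274),.078),('lidR2',(404.5,275),.078)): print(n,at(*f(*u),z).round(4))
o=at(*f(382.5,160),.11)[:2];p=at(*f(382.5,191),.11)[:2];print((o+p)/2, robot.get_obs()['tool_pos'])
E
```

```text
tab1 [ 0.6038 -0.2244  0.11  ]
tab2 [ 0.6231 -0.2193  0.11  ]
bl [ 0.618  -0.2591  0.048 ]
br [ 0.6009 -0.1859  0.048 ]
lidL [ 0.6576 -0.2295  0.078 ]
lidR [ 0.6488 -0.1949  0.078 ]
lidL2 [ 0.6903 -0.2214  0.078 ]
lidR2 [ 0.6819 -0.1869  0.078 ]
[ 0.61344322 -0.22185502] [ 0.67823847 -0.19942799  0.26918169]
```

```bash
python3 -m pendant '[[-3.5,-1.2,-3,0,0,-1,0.6],[-3,-1.05,-4,0,0,0,0.6],[0,0,-4,0,0,0,0.6],[0,0,-4,0,0,0,0.6],[0,0,-2.6,0,0,0,0.6],[0,0,-0.9,0,0,0,0.6],[0,0,0,0,0,0,0],[0,0,0,0,0,0,0]]';python3 -m pendant '[[0,0,0,0,0,0,0],[0,0,0,0,0,0,0],[0,0,0,0,0,0,0],[0,0,0,0,0,0,0],[0,0,0,0,0,0,0]]'
```

```text
time: 19.75
tool_pos: [0.6148, -0.2224, 0.0868]
ee_rot: [-3.14, 0.003, -2.9]
wrist_force: [-0.0, -0.2, 0.4]
width: 0.044
finger_force: 0.0
time: 20.25
tool_pos: [0.614, -0.222, 0.0858]
ee_rot: [-3.141, 0.001, -2.899]
wrist_force: [0.2, 0.7, 3.8]
width: 0.0163
finger_force: 30.0
```

```bash
python3 -m pendant '[[-1.5,0.5,0,0,0,0,0],[-2,1,0,0,0,-2,0],[-2.5,1.3,0,0,0,-2,0],[-2.5,1.3,0,0,0,-2,0],[-2.5,1.3,0,0,0,-2,0],[-2.5,1.3,0,0,0,-2,0],[-2.5,1.3,0,0,0,-2,0],[-2.5,1.3,0,0,0,-2,0]]';python3 -m pendant '[[-2.5,1.3,0,0,0,-2,0],[-2,1.3,0,0,0,-2,0],[-1,2,0,0,0,0,0],[0,2.5,0,0,0,0,0],[0,2.5,0,0,0,0,0],[0,0,0,0,0,0,0]]'
```

```text
time: 21.05
tool_pos: [0.4292, -0.1294, 0.0858]
ee_rot: [-3.139, 0.004, 3.138]
wrist_force: [5.8, -0.8, -0.7]
width: 0.0159
finger_force: 30.0
time: 21.65
tool_pos: [0.3738, -0.0304, 0.0857]
ee_rot: [3.138, 0.001, 3.073]
wrist_force: [-1.0, 5.9, 4.6]
width: 0.0158
finger_force: 30.0
```

```bash
python3 -m pendant '[[0,2,0,0,0,0,0],[0,2.5,0,0,0,0,0],[0,2.5,0,0,0,0,0],[0,2.5,0,0,0,0,0],[0,2.5,0,0,0,0,0],[0,0.8,0,0,0,0,0],[0,0,0,0,0,0,0]]'; python3 - <<'E'
from h import *
o=robot.get_obs();print(o['tool_pos'],o['ee_rot'],o['width'],o['finger_force'])
snap('side','side4',(190,110,380,275),3.5);snap('scene','scene4')
E
```

```text
time: 22.35
tool_pos: [0.3747, 0.0951, 0.0856]
ee_rot: [-3.142, 0.002, 3.071]
wrist_force: [1.0, 0.6, 5.7]
width: 0.016
finger_force: 30.0
[0.37468708 0.09506553 0.08563267] [-3.14156944e+00  2.18216670e-03  3.07147897e+00] 0.01595165493057134 30.001016557216644
```

View pics/side4.png

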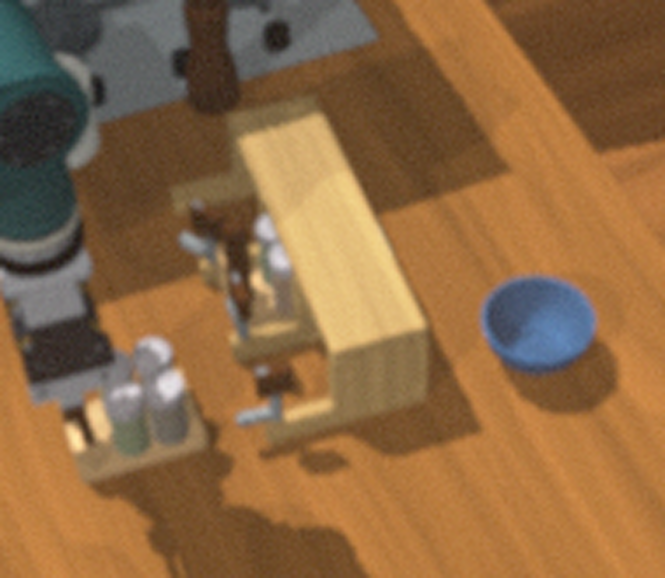

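The side view shows caddy B square in front of bay 0, with its lower edge from (93,485) to (208,447). Caddy A is in bay 1 behind its closed keeper. Keeper 2's blade near (195,243) looks turned out, which I'll check from above later.

```bash
python3 - <<'E'
from h import *
f=lambda u,v:('side4',(190+(u+.5)/3.5-.5,110+(v+.5)/3.5-.5))
c,s=np.cos(-.071),np.sin(-.071)
def r(p): d=p[:2]-[.595,.179];return np.round([c*d[0]+s*d[1],-s*d[0]+c*d[1]],4)
for u,z in (((93,485),0),((208,447),0),((331,352),.1),((427,327),.1)): print(r(at(*f(*u),z)))
E
```

```text
[-0.21   -0.1377]
[-0.1068 -0.1323]
[ 0.0016 -0.1468]
[ 0.085  -0.1485]
```

```bash
python3 -m pendant '[[0,0.35,0,0,0,0,0],[1.5,-0.1,0,0,0,0,0],[2,-0.14,0,0,0,0,0],[2,-0.14,0,0,0,0,0],[2,-0.14,0,0,0,0,0],[1.5,-0.11,0,0,0,0,0],[1.5,-0.11,0,0,0,0,0],[0,0,0,0,0,0,0]]'
```

```text
time: 23.25
tool_pos: [0.479, 0.0898, 0.0849]
ee_rot: [3.141, -0.002, 3.068]
wrist_force: [-0.4, -0.3, 5.0]
width: 0.0154
finger_force: 30.0
```

```bash
python3 -m pendant '[[1.5,-0.09,0,0,0,0,0],[1.5,-0.1,0,0,0,0,0],[1.5,-0.1,0,0,0,0,0],[1.5,-0.1,0,0,0,0,0],[1,-0.07,0,0,0,0,0],[0.6,-0.04,0,0,0,0,0],[0,0,0,0,0,0,0]]';python3 -m pendant '[[0.3,-0.02,0,0,0,0,0],[0.2,-0.01,0,0,0,0,0],[0,0,0,0,0,0,0]]';python3 -m pendant '[[0.2,-0.01,0,0,0,0,0],[0.1,0,0,0,0,0,0],[0,0,0,0,0,0,0]]'
```

```text
time: 23.95
tool_pos: [0.5541, 0.0849, 0.0848]
ee_rot: [3.141, -0.003, 3.069]
wrist_force: [-2.1, 0.5, 5.3]
width: 0.0157
finger_force: 30.0
time: 24.25
tool_pos: [0.558, 0.0847, 0.0848]
ee_rot: [3.141, -0.005, 3.069]
wrist_force: [-4.7, 0.6, 7.2]
width: 0.0159
finger_force: 30.0
time: 24.55
tool_pos: [0.5608, 0.0846, 0.0848]
ee_rot: [3.141, -0.005, 3.069]
wrist_force: [-6.0, 0.5, 6.4]
width: 0.0157
finger_force: 30.0
```

```bash
python3 -m pendant '[[0.2,-0.01,0,0,0,0,0],[0,0,0,0,0,0,0]]';python3 -m pendant '[[0.1,-0.01,0,0,0,0,0],[0,0,0,0,0,0,0]]'
```

```text
time: 24.75
tool_pos: [0.5625, 0.0845, 0.0848]
ee_rot: [3.141, -0.006, 3.069]
wrist_force: [-7.7, -0.4, 7.0]
width: 0.016
finger_force: 30.0
time: 24.95
tool_pos: [0.5626, 0.0844, 0.0849]
ee_rot: [3.141, -0.008, 3.069]
wrist_force: [-9.0, 0.6, 7.6]
width: 0.0161
finger_force: 30.0
```

```bash
python3 -m pendant '[[0,0,0,0,0,0,0.3],[0,0,0,0,0,0,0.3],[0,0,0,0,0,0,0.3],[0,0,5,0,0,0,0.3],[-2.9,-4.55,0,0,0,-3,0.35],[0,0,0,0,0,0,0.35],[0,0,-3,0,0,0,0.35],[0,0,-3,0,0,0,0.35]]';python3 -m pendant '[[0,0,0,0,0,0,0],[0,0,0,0,0,0,0],[0,0,0,0,0,0,0],[0,0,0,0,0,0,0],[0,0,0,0,0,0,0]]'
```

```text
time: 25.75
tool_pos: [0.5397, 0.0432, 0.0747]
ee_rot: [3.141, 0.003, 3.017]
wrist_force: [0.5, 0.6, -0.5]
width: 0.0329
finger_force: 0.0
time: 26.25
tool_pos: [0.5377, 0.039, 0.0743]
ee_rot: [-3.133, -0.002, 3.016]
wrist_force: [-2.3, -11.9, -6.8]
width: 0.0118
finger_force: 30.0
```

```bash
python3 -m pendant '[[-0.3,-0.4,0,0,0,-4,0],[0,0,0,0,0,-8,0],[0,0,0,0,0,-8,0],[0,0,0,0,0,-8,0],[0,0,0,0,0,-8,0],[0,0,0,0,0,-8,0],[0,0,0,0,0,-8,0],[0,0,0,0,0,-8,0]]';python3 -m pendant '[[0,0,0,0,0,-8,0],[0,0,0,0,0,-8,0],[0,0,0,0,0,-8,0],[0,0,0,0,0,-4,0],[0,0,0,0,0,0,0],[0,0,0,0,0,0,0]]'
```

```text
time: 27.05
tool_pos: [0.5362, 0.037, 0.0743]
ee_rot: [-3.14, 0.004, 1.964]
wrist_force: [1.7, -6.6, -9.1]
width: 0.0118
finger_force: 30.0
time: 27.65
tool_pos: [0.5351, 0.0368, 0.0743]
ee_rot: [-3.14, 0.005, 1.482]
wrist_force: [-0.9, -7.7, -7.0]
width: 0.0117
finger_force: 30.2
```

```bash
python3 -m pendant '[[0,0,0,0,0,0,0.35],[0,0,0,0,0,0,0.35],[0,0,0,0,0,0,0.35],[0,0,5,0,0,0,0.35],[0,0,5,0,0,0,0.35],[0,2,4.5,0,0,0,0.35],[0,3,4,0,0,0,0.35],[0,1.5,4.5,0,0,0,0.35]]'; python3 -m pendant '[[0,0,0,0,0,0,0.35],[0,0,0,0,0,0,0.35]]'; python3 - <<'E'
from h import *
snap('wrist','w5',(150,0,470,300),2)
E
```

```text
time: 28.45
tool_pos: [0.5354, 0.1063, 0.3073]
ee_rot: [3.14, -0.001, 1.483]
wrist_force: [0.4, 0.3, -0.4]
width: 0.0328
finger_force: 0.0
time: 28.65
tool_pos: [0.5364, 0.105, 0.307]
ee_rot: [3.137, -0.001, 1.483]
wrist_force: [-0.4, 0.3, -1.3]
width: 0.0329
finger_force: 0.0
```

View pics/w5.png

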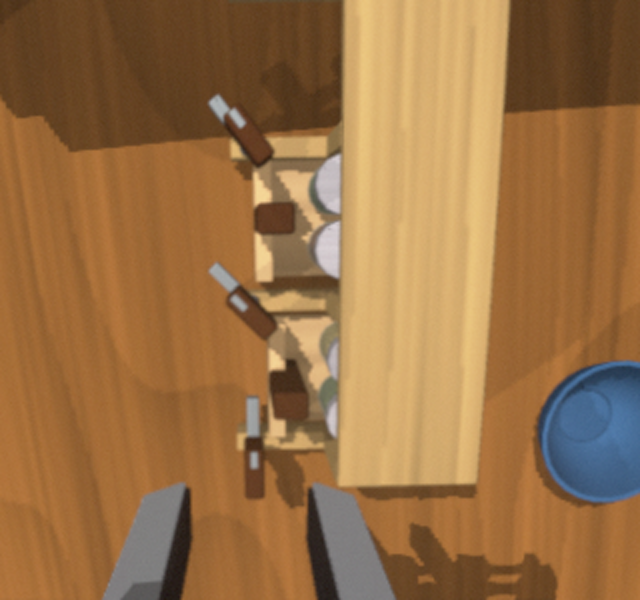

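From above, all the caddies are in bays, but keepers 1 and 2 stand about 45° open, with knobs at (248,135) and (250,312). Caddy A's tab at (274,218) sits further out than caddy B's. Measuring both.

```bash
python3 - <<'E'
from h import *
f=lambda u,v:('w5',(150+(u+.5)/2-.5,(v+.5)/2-.5))
c,s=np.cos(-.071),np.sin(-.071)
def r(p): d=p[:2]-[.595,.179];return np.round([c*d[0]+s*d[1],-s*d[0]+c*d[1]],4)
for n,u,z in (('tabA left',(255,218),.11),('tabA right',(294,218),.11),('boardA up',(254,165),.048),('boardA dn',(257,281),.048),('tabB l',(271,402),.11),('tabB r',(307,402),.11),('boardB dn',(268,432),.048),('boardB up',(269,340),.048),
 ('k2a',(232,107),.092),('k2b',(264,162),.092),('k1a',(234,290),.092),('k1b',(269,335),.092),('k0a',(255,438),.092),('k0b',(255,497),.092),('rR',(341,486),.1),('rB',(477,485),.1),('rU',(345,2),.1)): p=at(*f(*u),z);print(n,p.round(4),r(p))
E
```

```text
tabA left [0.5478 0.1864 0.11  ] [-0.0476  0.004 ]
tabA right [0.5679 0.1847 0.11  ] [-0.0274  0.0037]
boardA up [0.5507 0.2174 0.048 ] [-0.0469  0.0351]
boardA dn [0.5467 0.1492 0.048 ] [-0.046  -0.0332]
tabB l [0.5483 0.0876 0.11  ] [-0.0401 -0.0945]
tabB r [0.5682 0.0858 0.11  ] [-0.0201 -0.0948]
boardB dn [0.5457 0.0512 0.048 ] [-0.0401 -0.131 ]
boardB up [0.5512 0.1118 0.048 ] [-0.0389 -0.0701]
k2a [0.5408 0.2439 0.092 ] [-0.0586  0.0609]
k2b [0.5553 0.215  0.092 ] [-0.0422  0.0331]
k1a [0.5331 0.1489 0.092 ] [-0.0596 -0.0344]
k1b [0.5505 0.122  0.092 ] [-0.0403 -0.06  ]
k0a [0.5375 0.0618 0.092 ] [-0.0491 -0.121 ]
k0b [0.5343 0.0245 0.092 ] [-0.0496 -0.1584]
rR [0.5857 0.0302 0.1   ] [ 0.0013 -0.1491]
rB [0.6666 0.0234 0.1   ] [ 0.0825 -0.1501]
rU [0.6016 0.2873 0.1   ] [-0.0011  0.1085]
```

```bash
python3 -m pendant '[[-0.5,4,0,0,0,0,0],[-0.6,4.2,0,0,0,0,0],[0,0,-4.9,0,0,0,0],[0,0,-4.9,0,0,0,0],[0,0,-4.9,0,0,0,0],[0,0,-4.5,0,0,0,0],[0,0,-2.7,0,0,0,0],[0,0,0,0,0,0,0]]';python3 -m pendant '[[0.7,-0.05,0,0,0,0,0],[0.5,-0.03,0,0,0,0,0],[0.3,-0.02,0,0,0,0,0],[0,0,0,0,0,0,0]]'
```

```text
time: 29.5
tool_pos: [0.5193, 0.1844, 0.0778]
ee_rot: [-3.127, 0.005, 1.481]
wrist_force: [0.2, 0.3, -0.1]
width: 0.0005
finger_force: 0.0
time: 29.9
tool_pos: [0.5412, 0.1855, 0.0875]
ee_rot: [3.139, -0.001, 1.481]
wrist_force: [-0.1, 0.7, -0.3]
width: 0.0004
finger_force: 0.3
```

```bash
python3 -m pendant '[[0.3,-0.02,0,0,0,0,0],[0.3,-0.02,0,0,0,0,0],[0,0,0,0,0,0,0]]';python3 -m pendant '[[0.2,-0.02,0,0,0,0,0],[0,0,0,0,0,0,0]]'
```

```text
time: 30.2
tool_pos: [0.5445, 0.1852, 0.0866]
ee_rot: [-3.138, 0.0, 1.482]
wrist_force: [-6.6, -0.2, 5.5]
width: 0.0006
finger_force: 3.4
time: 30.4
tool_pos: [0.5448, 0.1852, 0.087]
ee_rot: [-3.135, 0.0, 1.483]
wrist_force: [-10.7, -0.8, 8.3]
width: 0.0006
finger_force: 5.8
```

```bash
python3 -m pendant '[[-2.5,0,0,0,0,0,0],[0,0,0,0,0,0,0],[0,0,4.5,0,0,0,0],[0.5,2.5,0,0,0,8,0.35],[2,2,0,0,0,8,0.35],[0,0,0,0,0,8,0.35],[0,0,0,0,0,7,0.35],[0,0,0,0,0,0,0.35]]';python3 -m pendant '[[0,0,-3,0,0,0,0.35],[0,0,-2.7,0,0,0,0.35],[0,0,0,0,0,0,0.35],[0,0,0,0,0,0,0],[0,0,0,0,0,0,0],[0,0,0,0,0,0,0],[0,0,0,0,0,0,0],[0,0,0,0,0,0,0]]'
```

```text
time: 31.2
tool_pos: [0.549, 0.2299, 0.1308]
ee_rot: [3.14, 0.001, 2.022]
wrist_force: [-0.6, 0.3, 0.2]
width: 0.0325
finger_force: 0.0
time: 32.0
tool_pos: [0.5491, 0.2298, 0.0759]
ee_rot: [3.138, 0.001, 2.022]
wrist_force: [0.8, 0.1, 5.5]
width: 0.0118
finger_force: 29.7
```

Gripped well. Turn knob 2 closed, release it, then move to knob 1.

```bash
python3 -m pendant '[[0,0,0,0,0,-8,0],[0,0,0,0,0,-8,0],[0,0,0,0,0,-8,0],[0,0,0,0,0,-8,0],[0,0,0,0,0,0,0],[0,0,0,0,0,0,0]]'; python3 -m pendant '[[0,0,0,0,0,0,0.3],[0,0,0,0,0,0,0.3],[0,0,0,0,0,0,0.3],[0,0,5,0,0,0,0.35],[0,0,1,0,0,0,0.35],[-0.2,-4.5,0,0,0,8,0.35],[-0.4,-5,0,0,0,8,0.35],[0,0,0,0,0,8,0.35]]';python3 -m pendant '[[0,0,0,0,0,8,0.35],[0,0,0,0,0,6,0.35],[0,0,-3,0,0,0,0.35],[0,0,-3,0,0,0,0.35],[0,0,0,0,0,0,0.1],[0,0,0,0,0,0,0],[0,0,0,0,0,0,0],[0,0,0,0,0,0,0]]'
```

```text
time: 32.6
tool_pos: [0.5487, 0.2297, 0.0759]
ee_rot: [3.139, -0.0, 1.464]
wrist_force: [-1.8, -1.7, 6.3]
width: 0.012
finger_force: 29.6
time: 33.4
tool_pos: [0.5419, 0.1314, 0.1338]
ee_rot: [-3.141, 0.002, 1.88]
wrist_force: [-0.1, -0.4, -0.2]
width: 0.0331
finger_force: 0.0
time: 34.2
tool_pos: [0.5414, 0.1359, 0.0747]
ee_rot: [-3.141, -0.0, 2.124]
wrist_force: [-4.3, -1.1, -1.0]
width: 0.0118
finger_force: 29.8
```

```bash
python3 -m pendant '[[0,0,0,0,0,-8,0],[0,0,0,0,0,-8,0],[0,0,0,0,0,-8,0],[0,0,0,0,0,-8,0],[0,0,0,0,0,-7,0],[0,0,0,0,0,0,0],[0,0,0,0,0,0,0]]'; python3 -m pendant '[[0,0,0,0,0,0,0.3],[0,0,0,0,0,0,0.3],[0,0,0,0,0,0,0.3],[0,0,5,0,0,0,0.35],[0,0,5,0,0,0,0.35],[0,-1,5,0,0,0,0.35],[0,-1,5,0,0,0,0.35],[0,-1,3.5,0,0,0,0.35]]'; python3 -m pendant '[[0,0,0,0,0,0,0.35],[0,0,0,0,0,0,0.35]]'; python3 - <<'E'
from h import *
snap('wrist','w6',(150,0,470,300),2)
E
```

```text
time: 34.9
tool_pos: [0.5421, 0.1361, 0.0747]
ee_rot: [3.141, -0.0, 1.447]
wrist_force: [-2.8, -1.4, 1.0]
width: 0.0123
finger_force: 30.1
time: 35.7
tool_pos: [0.5427, 0.1063, 0.3115]
ee_rot: [3.135, -0.002, 1.444]
wrist_force: [-0.6, -0.8, 0.4]
width: 0.0332
finger_force: 0.0
time: 35.9
tool_pos: [0.5425, 0.1063, 0.3079]
ee_rot: [3.139, -0.001, 1.443]
wrist_force: [-0.9, -0.2, -1.4]
width: 0.0325
finger_force: 0.0
```

View pics/w6.png

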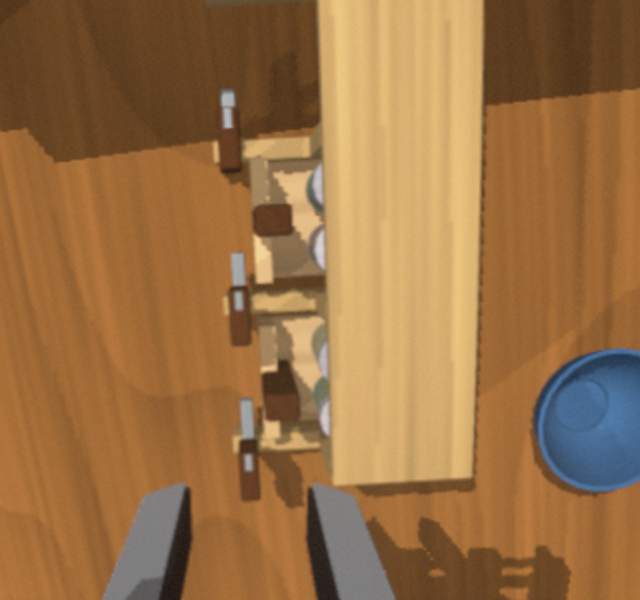

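All three knobs are now closed and parallel to the roof edge, at (230,135), (239,300) and (248,450). Caddy A's tab is at 253–291 px. One numeric check of depth before handing in.

```bash
python3 - <<'E'
from h import *
f=lambda u,v:('w6',(150+(u+.5)/2-.5,(v+.5)/2-.5))
c,s=np.cos(-.071),np.sin(-.071)
def r(p): d=p[:2]-[.595,.179];return np.round([c*d[0]+s*d[1],-s*d[0]+c*d[1]],4)
for n,u,z in (('tabA l',(253,219),.11),('tabA r',(291,219),.11),('boardA up',(250,165),.048),('boardA dn',(255,281),.048),('tabB l',(264,402),.11),('tabB r',(299,402),.11),('k2t',(228,92),.039),('k1t',(237,255),.039),('k0t',(246,400),.039),('k2',(231,171),.092),('k1',(240,345),.092),('k0',(249,499),.092),('roofR',(333,486),.1)): print(n,r(at(*f(*u),z)))
E
```

```text
tabA l [-0.0397  0.0051]
tabA r [-0.02   0.004]
boardA up [-0.0392  0.0368]
boardA dn [-0.0398 -0.0317]
tabB l [-0.0389 -0.0932]
tabB r [-0.0195 -0.0943]
k2t [-0.0498  0.0797]
k1t [-0.0502 -0.0157]
k0t [-0.0499 -0.1097]
k2 [-0.0499  0.0308]
k1 [-0.0506 -0.0636]
k0 [-0.0508 -0.1582]
roofR [-0.0005 -0.1494]
```

```bash
python3 -c "
from bench import robot
print(robot.close_job())"
```

```text
the job is handed in; nothing more can be done
None
```

Only two caddies were on the counter: both are fully home, in bays 0 and 1 with tabs outward; all three keepers are closed, the mug, mill and bowl were left alone, and the job is handed in (no verdict was returned).

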